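# Clamp a freshly glued carton in the crank press

### The job

Stand the small glued carton upright in the crank press, between the sliding jaw and the fixed fence, with its two long sides facing the jaw and the fence, and let go of it. Then take the crank by its free-spinning grip and turn it clockwise (seen from above) in one steady go, without letting go of the grip on the way, until the jaw holds the carton firmly against the fence and the crank is clearly stiffer; stop there without crushing the carton, and let go. Leave the other things on the bench where they are.

Things in the scene. Friction and masses are not known exactly. Their poses are not given: they have to be found in the camera images.
- carton: Plain cardboard carton to be clamped, 56 (own x) x 100 (own y) x 70 mm (z), about 0.18 kg, tape strip on top, paper label on one long side. Origin: centre of its underside. Starts upright on the bench at the robot's left, in one of two places (the tin is in the other). Held across its 56 mm width, from above. Spoiled if the jaw presses it with more than 55 N.
- press: Grey press, fixed: base plate 180 (own x) x 420 (own y) x 12 mm, own y -105 to +315. Origin: on the bench under the crank's vertical axis. Along own +y: gear housing (90 x 90 mm, top 72 mm above the bench), sliding jaw, bay, fence: upright steel plate 130 mm wide, 15 thick, top 84 mm above the bench, its face set anew each time between own y 242 and 258 mm, not measured.
- bay (a point): Point in the bay on the base plate's top (12 mm above the bench), at own x 0, y 175 mm of the press, with the press's axes. The carton stands on the plate, its own x along the press's y, within 20 mm of own x 0, between two low guide rails (inner edges at own x +-72 mm, 9 mm high). The jaw pushes a standing carton along and squares it against the fence.
- axis (a point): Point on the crank's vertical axis, 127 mm above the bench, at the height of the grip's middle; centre of the grip's circle (radius 60 mm). Clockwise from above drives the jaw towards the fence, 50 mm a turn (8 mm per rad). It takes 1.4 to 2.3 turns to press the carton on the fence. The crank stays where it is left, also under clamping load.
- grip: The crank's grip: upright black plastic cylinder, 25 mm in diameter, 66 mm tall (93 to 159 mm above the bench), spinning freely about its own axis on the end of the crank arm, 60 mm from the crank's axis; its yaw means nothing. Origin: centre of its lower end. The arm (steel bar 22 mm wide, top 92 mm above the bench) lies right below. Starts anywhere within 2.5 rad of the circle.
- grip_mid (a point): Middle of the grip on its axis, 127 mm above the bench: hold it here from above. About 7.5 N along the circle turns the crank while the jaw is free. Each 10 N of clamping adds about 1.3 N, so a firm clamp of about 30 N takes about 11.5 N. The load rises from none to 30 N within about 0.35 rad. 12 to 50 N is firm, over 55 N crushes. Read while standing still, these can be some 4 N lower.
- jaw: The sliding jaw, axes those of the press: steel plate 130 mm wide (own x), top 70 mm above the bench, with a steel pressing pad in front on three rubber buffers that give about 1 mm per 12 N. Origin: 12 mm above the bench, 16.5 mm behind the pad's free face. Slides along the press's +y; starts at own y 78 to 99 mm of the press, by the crank's angle. Moved only by the crank.
- jaw_face (a point): Middle of the pressing pad's face when unloaded (fixed to the jaw, does not show the buffers' give), 42 mm above the bench; it looks along the press's +y. At the start 128 to 163 mm are free between it and the fence.
- tin: Round tin with a paper label, 68 mm in diameter, 90 mm tall, not to be moved; stands on the robot's left in the one of the two places where the carton is not.
- glue: Glue bottle, 48 mm in diameter, 130 mm tall, standing beside the press beyond the gear housing; not to be moved.
- roll: Roll of packing tape, 90 mm in diameter, 48 mm tall, lying flat beside the press beyond the bay; not to be moved.
- mug: White mug, 80 mm in diameter, 90 mm tall; not to be moved.
- brush: Brush lying on the bench at the robot's right; not to be moved.
- stapler: Black stapler about 150 mm long, lying on the bench at the right; not to be moved.
Things that resemble listed ones, but are neither listed nor needed, are in the scene too. Leave any red look-alike of the carton alone.

How it is judged (in metres and radians):
On the way, in this order (a step that is already met when the one before it is completed fails the run):
1. the carton stands in the press between jaw and fence, let go (x of carton in the frame of press between -0.03 and 0.03 m and y of carton in the frame of press between 0.1 and 0.27 m and z of carton in the frame of press between 0.005 and 0.018 m and angle between carton's own z axis and vertical below 0.1 rad and angle between the x axis of carton and the y axis of press, either way round below 0.35 rad and contact force between the fingers and carton below 0.05 N), for 0.2 s.
2. the jaw clamps the carton firmly against the fence (x of carton in the frame of press between -0.03 and 0.03 m and y of carton in the frame of press between 0.1 and 0.27 m and z of carton in the frame of press between 0.005 and 0.018 m and angle between carton's own z axis and vertical below 0.1 rad and angle between the x axis of carton and the y axis of press, either way round below 0.1 rad and contact force between jaw and carton above 12 N), for 0.2 s.
At the end, for the whole second after the job is handed in: The carton stands upright (within 0.1 rad) on the press's base plate between jaw and fence, within 30 mm of the middle sideways, its long sides square to the jaw (within 0.1 rad), at rest, and the jaw, at rest, presses it with 12 to 50 N; the other things are where they were (all of step 2 and contact force between jaw and carton below 50 N and linear speed of carton below 0.02 m/s and linear speed of jaw below 0.005 m/s); the robot touches nothing.
It fails at once if the jaw presses the carton with more than 55 N: crushed (contact force between jaw and carton above 55 N).
It fails at once if the grip is let go on the way: the jaw has moved well off its start (its origin beyond own y 112 mm of the press), does not yet hold the carton (under 5 N), and the fingers are off the grip (y of jaw in the frame of press above 0.112 m and contact force between jaw and carton below 5 N and contact force between the fingers and grip below 0.02 N).
It fails at once if another thing on the bench is disturbed (moved over 30 mm) (distance of any of tin, glue, roll, mug, brush, stapler from where it was at the start of the episode above 0.03 m).
It also fails if it takes over 70 s, if anything falls off the work surface, if the arm or the gripper's body presses on something with over 40 N, if the wrist force passes 120 N, or if a joint passes its speed limit or range.

### The arm

A 7-joint arm with a two-finger parallel gripper is mounted at the origin on the work surface. World frame = base frame: x ahead of the robot, y to its left, z up, the work surface at z = 0. Lengths are in mm, angles in rad, forces in N, time in s.
With the tool pointing down it reaches from about 425 to 925 mm from the base axis. Payload 6.8 kg.
Tool frame: the origin (TCP) lies on the centre line of the jaws, within the pads' length; the fingertips stand 19 mm ahead of it and the grasp point (between the pads) is the TCP (bot.tips_ahead is the distance from the TCP to the fingertips, in mm); x points along the fingers, y is the direction in which the jaws open and shut, and the axes are right-handed (so a half turn about x gives the same grasp; the last joint's range is limited). The gripper opens to 85 mm and grips with 20 to 120 N. Pads are 22 mm wide; open, the fingers measure 114 mm over their backs; the gripper's body (76 mm by 85 mm) begins 54 mm behind the grasp point. The pads swing forward as they close: fully open they stand 13 mm farther back than shut.
Start: joints at [-1.451, 0.477, 0.022, 1.555, -0.011, 1.109, -0.083], TCP at [152.434, 657.579, 250.308] pointing down, gripper open.
Joint ranges: [-2.96, 2.96], [-0.34, 2.1], [-1.41, 1.46], [0.24, 2.44], [-1.37, 4.51], [0.17, 1.92], [-2.96, 2.96]. Speed limits (rad/s): [2.39, 2.39, 3.14, 3.14, 3.14, 3.14, 3.14].

### API

Orientations are given as a unit quaternion [x, y, z, w].
In Python, from cell import bot, eyes, workorder gives the robot as it stands. The module is installed in compiled form; this text tells all that it offers.
- The arm moves only by the tool move_arm, never from a script. Its argument "motion" is a list of rows, each a list of 3 entries, a list of its own where there are three numbers: the opening, from 0 (shut) to 1 (fully open), then the shift along the tool's x, y, z in cm, then the turn about the tool's x in degrees. A call has 1 to 20 rows; each row shifts and turns the commanded pose from where the row before left it, along the tool's axes as they then stand; what a row does not reach is not made up. A row lasts 1/8 s, in which the tool goes at most 62.5 mm and 10.7 degrees, less where a joint would pass 70% of its speed; a pose out of reach is approached as far as the arm can. A call is refused whole if a number of a shift passes 6.25 or a number of a turn 10.7, either way. A call with a gripper value outside its range is refused whole. The fingers move at their own pace and stop on an object; the grip force is fixed at half the most. Time passes only in rows, so rows that do not move let the fingers close. It gives the time, the measured TCP pose, the force and the opening at its end, in the units of the state.
- bot.state(): the state, without advancing time (a new reading comes with each control period).
- eyes.grab_frame(name): name is "side" or "top"; returns a dict with "frame" (400x640x3 uint8, red, green, blue), "z_map" (400x640 float32, mm along the optical axis (not along the pixel's ray), 0 where there is no reading), "intrinsics" (3x3 intrinsics, pixels), "eye" and "attitude" of the camera in the world. Camera axes: x right, y up, looking along -z (the intrinsics and any distortion apply to the point x, -y, -z); pixel columns grow to the right and rows downward; lengths in mm; the calibration is good to about 2 mm. A picture is of the moment at which its call begins.
- workorder.close_job(): hands the job in, once; it reports no verdict.
The state is a dict: "t": time; "qpos": joint angles; "qvel": joint speeds; "effort": joint torques, N m; "ee_pos": TCP position; "ee_rot": TCP orientation; "contact_force": force on the tool from outside, world axes, zero at the start; "torque": the same for the moment, N m; "width": finger opening in mm.
Only numpy, scipy, OpenCV 4.12 (cv2) and the standard library are available. Lean on these libraries where they do the work, as an engineer would, in place of code of your own. Each camera call takes 0.05 s, during which the arm holds its last target.

## Working session

There is one attempt and no reset: what is moved stays moved. The work goes in short steps, Python scripts to look and compute and a tool call to move; the robot and the scene stay as the last step left them, time stands still between calls to the robot, and variables do not carry over. Pictures are saved under pics/ and viewed, and the job is handed in when it is done.

Besides the shell and the picture viewer there is one more tool, called after "Call:" as name(argument=value, ...), one argument or row to a line, values as JSON. move_arm: Moves the arm, as the interface text tells. Its arguments: {"type":"object","properties":{"motion":{"type":"array","items":{"type":"array"}}},"required":["motion"]}

```bash
mkdir -p pics; cat > h.py <<'E'
import numpy as np, cv2
from cell import bot, eyes, workorder
from scipy.spatial.transform import Rotation as R
def grab(n,save=None):
    f=eyes.grab_frame(n)
    if save: cv2.imwrite('pics/'+save,cv2.cvtColor(f['frame'],cv2.COLOR_RGB2BGR))
    return f
def rot(f):
    a=np.array(f['attitude'],float)
    return a if a.shape==(3,3) else R.from_quat(a).as_matrix()
def pts(f):
    z=f['z_map'];K=f['intrinsics'];h,w=z.shape
    u,v=np.meshgrid(np.arange(w),np.arange(h))
    x=(u-K[0,2])/K[0,0]*z;y=(v-K[1,2])/K[1,1]*z
    P=np.stack([x,-y,-z],-1)
    return P@rot(f).T+np.array(f['eye'])
E
python3 - <<'E'
from h import *
s=bot.state();print(s)
for n in('top','side'):
    f=grab(n,n+'0.png');print(n,f['intrinsics'],f['eye'],f['attitude'],f.keys(),(f['z_map']>0).mean())
E
```

```text
{'t': 0.0, 'qpos': array([-1.45108908,  0.47780213,  0.02234337,  1.55647078, -0.01149121,
        1.10930432, -0.0830743 ]), 'qvel': array([ 3.57545972e-04, -1.73755910e-03, -1.19361515e-03, -7.61845360e-04,
       -6.83138953e-05, -1.53779358e-03,  7.88562134e-05]), 'effort': array([-5.42236339e-04, -5.96447182e+01,  1.60788082e+00, -2.81203097e+01,
        1.25272895e-02,  9.18618782e-03, -1.37585388e-05]), 'ee_pos': array([152.33244081, 657.0019379 , 249.31624424]), 'ee_rot': array([ 0.07969524,  0.70254871, -0.08100707,  0.70250397]), 'contact_force': array([ 0.12043068, -0.09463004, -0.37166428]), 'torque': array([ 0.03255559,  0.01338058, -0.02296669]), 'width': 85.42353351207358}
top [[520.92100871   0.         310.17480739]
 [  0.         520.92100871 198.6830241 ]
 [  0.           0.           1.        ]] [ 360.4121826     4.88887443 1817.61190108] [ 0.02863595 -0.02719267 -0.70368334  0.70941547] dict_keys(['frame', 'z_map', 'intrinsics', 'eye', 'attitude']) 0.99622265625
side [[432.10243529   0.         320.77780553]
 [  0.         432.10243529 199.17049021]
 [  0.           0.           1.        ]] [ -69.23714337 -951.16645472  712.68863905] [ 0.49792267 -0.1329287  -0.24285196  0.82184299] dict_keys(['frame', 'z_map', 'intrinsics', 'eye', 'attitude']) 0.9961015625
```

View pics/top0.png

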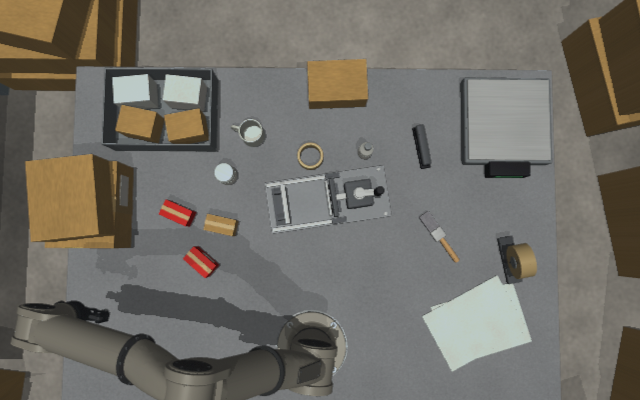

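View pics/side0.png

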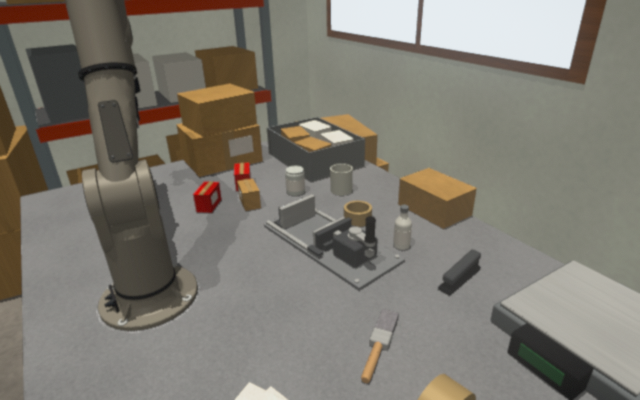

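The top view shows the carton at pixel (221,224), between two red look-alikes. The tin is at (224,173), the press runs from (270,205) to (388,190), and the black grip is at (379,190). Next I measure them.

```bash
python3 - <<'E'
from h import *
f=grab('top');P=pts(f);I=f['frame'];hsv=cv2.cvtColor(I,cv2.COLOR_RGB2HSV)
big=cv2.resize(I[140:290,140:410],None,fx=2.9,fy=2.9,interpolation=cv2.INTER_CUBIC)
cv2.imwrite('pics/crop0.png',big[:,:,::-1])
Z=P[...,2]
print('bench z',np.median(Z[300:330,400:410]),np.median(Z[250:270,330:400]))
# carton
reg=np.zeros(Z.shape,bool);reg[205:245,198:245]=1
m=reg&(Z>60)&(Z<80)&(hsv[...,0]>8)&(hsv[...,0]<25)
print('carton n',m.sum(),np.median(Z[m]))
q=P[m][:,:2];r=cv2.minAreaRect(q.astype(np.float32));print(r,cv2.boxPoints(r),q.mean(0))
# grip
reg[:]=0;reg[175:210,335:395]=1
m=reg&(Z>140)&(Z<170);print('grip',m.sum(),P[m].mean(0),P[m].min(0),P[m].max(0))
# press plate pixels
reg[:]=0;reg[155:245,255:400]=1
for lo,hi,nm in((5,20,'plate'),(60,75,'jawhous'),(78,95,'fence/crank')):
    m=reg&(Z>lo)&(Z<hi); 
    n,l,st,_=cv2.connectedComponentsWithStats(m.astype(np.uint8))
    print(nm)
    for i in range(1,n):
        if st[i,4]>25:
            q=P[l==i][:,:2].astype(np.float32);r=cv2.minAreaRect(q);print(st[i],np.round(r[0],1),np.round(r[1],1),r[2],np.median(Z[l==i]))
# heights nearby overall
for nm,(u,v) in dict(tin=(224,173),mug=(251,131),red1=(177,212),red2=(200,262),roll=(310,145),glue=(366,147)).items(): print(nm,P[v,u])
E
```

```text
bench z 0.35256278783015205 0.5453762581788624
carton n 494 70.73635023695704
((409.87646484375, 312.273193359375), (101.16053771972656, 56.09713363647461), 77.91661071777344) [[371.8611  268.68512]
 [426.71536 256.94202]
 [447.8918  355.86127]
 [393.03757 367.60437]] [409.77958667 311.57916508]
grip 57 [ 523.15367849 -214.80472321  157.97077634] [ 511.52065959 -228.43514268  147.63785551] [ 535.18428031 -201.869072    166.69163828]
plate
[ 263  163  133   72 3769] [501.8 -55.1] [204.  450.7] 9.625018119812012 12.746054024069508
jawhous
[329 178  10  38 160] [507.4 -74.1] [127.6  23.4] 8.948403358459473 69.24760337071416
[344 179  30  29 410] [ 519.3 -153.6] [90.1 93.8] 9.1317777633667 70.70722039338978
[325 180   5  19  41] [532.  -47.8] [62.2  8.2] 8.694632530212402 66.56666279439673
fence/crank
[281 185  10  39 166] [479.9  92.8] [127.9  15. ] 8.984761238098145 85.0232038760123
[354 187  22  12 125] [ 520.1 -172.2] [37.2 70. ] 0.38966313004493713 89.74902477952241
tin [581.69648662 298.66546383  83.52148741]
mug [741.05605992 219.53284522   7.842728  ]
red1 [450.0711337  455.38306147  72.83711196]
red2 [284.06740741 374.15004617  72.39879799]
roll [687.3658071   11.22870598  37.55789947]
glue [ 665.20543801 -172.54539515  129.99556224]
```

View pics/crop0.png

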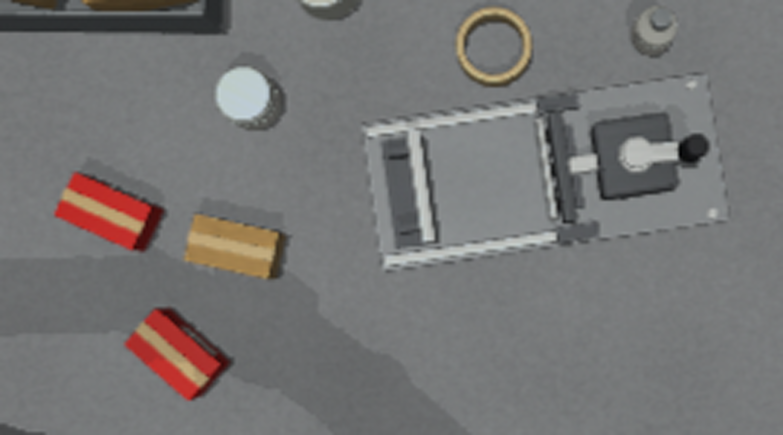

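```bash
cat >> h.py <<'E'
def plan(pos,ydir=None):
    """shift in tool axes (cm) to pos, and turn (deg) about tool x so tool y lies along +-ydir"""
    s=bot.state();M=R.from_quat(s['ee_rot']).as_matrix()
    d=M.T@(np.array(pos)-s['ee_pos'])/10
    print('tool axes cols',np.round(M,3).tolist(),'pos',np.round(s['ee_pos'],1),'F',np.round(s['contact_force'],1),'w',round(s['width'],1),'t',round(s['t'],2))
    print('shift cm',np.round(d,2))
    if ydir is not None:
        v=M.T@np.array([ydir[0],ydir[1],0]);a=np.degrees(np.arctan2(v[2],v[1]));a=(a+90)%180-90
        print('turn deg',round(a,1),'q7',s['qpos'][6])
E
python3 - <<'E'
from h import *
plan([410,312,250],[.978,-.209])
E
```

```text
tool axes cols [[-0.0, 0.226, 0.974], [-0.001, 0.974, -0.226], [-1.0, -0.001, 0.0]] pos [152.4 657.2 249.6] F [ 1.1 -0.6 -0.9] w 85.3 t 0.15
shift cm [ -0.   -27.8   32.89]
turn deg 89.0 q7 -0.08311143000896284
```

Call:
move_arm(
  motion=[
    [1,[0,-2.78,3.29],0],
    [1,[0,-2.78,3.29],0],
    [1,[0,-2.78,3.29],0],
    [1,[0,-2.78,3.29],0],
    [1,[0,-2.78,3.29],0],
    [1,[0,-2.78,3.29],0],
    [1,[0,-2.78,3.29],0],
    [1,[0,-2.78,3.29],0],
    [1,[0,-2.78,3.29],0],
    [1,[0,-2.78,3.29],0],
  ],
)

```text
t: 1.4
ee_pos: [410.8, 311.2, 250.2]
ee_rot: [0.08, 0.703, -0.08, 0.702]
contact_force: [0.8, 0.1, -0.4]
width: 85.4
```

Call:
move_arm(
  motion=[
    [1,[0,0,0],-9.1],
    [1,[0,0,0],-9.1],
    [1,[0,0,0],-9.1],
    [1,[0,0,0],-9.1],
    [1,[0,0,0],-9.1],
    [1,[0,0,0],-9.1],
    [1,[0,0,0],-9.1],
    [1,[0,0,0],-9.1],
    [1,[0,0,0],-9.1],
    [1,[0,0,0],-9.1],
    [1,[0,0,0],0],
    [1,[0,0,0],0],
  ],
)

```text
t: 2.9
ee_pos: [410.1, 312.3, 250.2]
ee_rot: [-0.444, 0.551, 0.444, 0.55]
contact_force: [-0.3, 0.1, -0.5]
width: 85.3
```

```bash
python3 - <<'E'
from h import *
plan([410,312,250],[.978,-.209])
print(bot.state()['qpos'])
E
```

```text
tool axes cols [[-0.0, -0.977, 0.212], [-0.0, 0.212, 0.977], [-1.0, 0.0, -0.0]] pos [410.1 312.3 250.2] F [-0.3  0.1 -0.5] w 85.3 t 2.9
shift cm [ 0.02  0.   -0.03]
turn deg -0.2 q7 2.1472322855677914
[-0.74128051  0.21693517 -0.03546287  1.93089251  0.00902928  0.9941399
  2.14723229]
```

Call:
move_arm(
  motion=[
    [1,[4,0,0],0],
    [1,[4,0,0],0],
    [1,[4,0,0],0],
    [1,[4,0,0],0],
    [1,[2.2,0,0],0],
    [1,[2,0,0],0],
    [1,[0,0,0],0],
    [0,[0,0,0],0],
    [0,[0,0,0],0],
    [0,[0,0,0],0],
    [0,[0,0,0],0],
    [0,[0,0,0],0],
    [0,[0,0,0],0],
  ],
)

```text
t: 4.53
ee_pos: [410.9, 313.1, 49.5]
ee_rot: [-0.445, 0.549, 0.445, 0.551]
contact_force: [-0.7, -0.7, 7.8]
width: 55.3
```

Call:
move_arm(
  motion=[
    [0,[-2,0,0],0],
    [0,[-4,0,0],0],
    [0,[-4,0,0],0],
    [0,[-4,0,0],0],
    [0,[-4,0,0],0],
    [0,[-2.2,0,0],0],
    [0,[0,0,0],8.7],
    [0,[0,0,0],8.7],
    [0,[0,0,0],8.7],
    [0,[0,0,0],8.7],
    [0,[0,0,0],8.7],
    [0,[0,0,0],8.7],
    [0,[0,0,0],8.7],
    [0,[0,0,0],8.1],
    [0,[0,0,0],0],
    [0,[0,0,0],0],
  ],
)

```text
t: 6.52
ee_pos: [410.0, 312.4, 250.3]
ee_rot: [-0.056, 0.705, 0.056, 0.705]
contact_force: [0.8, 0.6, -1.7]
width: 55.5
```

```bash
python3 - <<'E'
from h import *
plan([491.8,18.1,250],[-.158,.987])
f=grab('top','top1.png');grab('side','side1.png')
I=f['frame']
E
```

```text
tool axes cols [[-0.0, -0.158, 0.987], [0.0, 0.987, 0.158], [-1.0, 0.0, -0.0]] pos [410.  312.4 250.3] F [ 0.8  0.6 -1.7] w 55.5 t 6.53
shift cm [ 3.000e-02 -3.035e+01  3.430e+00]
turn deg 0.0 q7 0.9895936075145636
```

View pics/side1.png

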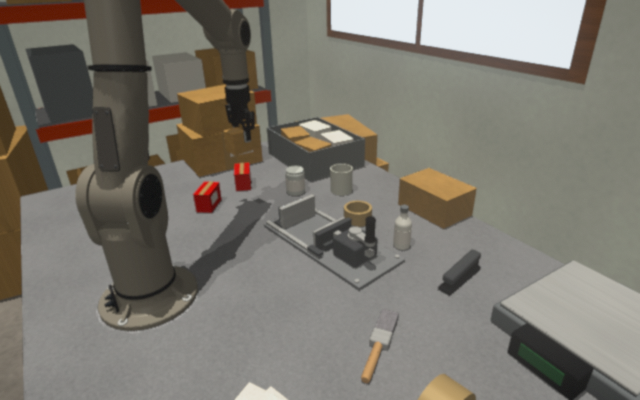

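Width 55.5 mm and 1.7 N of load, so the carton is held, seen around (243,150) in front of the boxes. Next it goes over the bay.

Call:
move_arm(
  motion=[
    [0,[0,-3.035,0.343],0],
    [0,[0,-3.035,0.343],0],
    [0,[0,-3.035,0.343],0],
    [0,[0,-3.035,0.343],0],
    [0,[0,-3.035,0.343],0],
    [0,[0,-3.035,0.343],0],
    [0,[0,-3.035,0.343],0],
    [0,[0,-3.035,0.343],0],
    [0,[0,-3.035,0.343],0],
    [0,[0,-3.035,0.343],0],
    [0,[0,0,0],0],
    [0,[0,0,0],0],
    [0,[4,0,0],0],
    [0,[4,0,0],0],
    [0,[0,0,0],0],
    [0,[0,0,0],0],
  ],
)

```text
t: 8.62
ee_pos: [492.0, 18.6, 171.5]
ee_rot: [-0.055, 0.704, 0.056, 0.705]
contact_force: [0.4, 1.0, -1.4]
width: 55.5
```

```bash
python3 - <<'E'
from h import *
plan([491.8,18.1,60],[-.158,.987])
f=grab('top','top2.png');g=grab('side','side2.png')
for n,q in(('top',f['frame'][140:260,230:410]),('side',g['frame'][120:300,220:430])):
    cv2.imwrite(f'pics/c2{n}.png',cv2.resize(q,None,fx=3,fy=3,interpolation=cv2.INTER_CUBIC)[:,:,::-1])
E
```

```text
tool axes cols [[0.001, -0.157, 0.988], [0.0, 0.988, 0.157], [-1.0, 0.0, 0.001]] pos [492.   18.6 171.5] F [ 0.4  1.  -1.4] w 55.5 t 8.62
shift cm [11.15 -0.05 -0.04]
turn deg -0.1 q7 1.690557291487433
```

View pics/c2top.png

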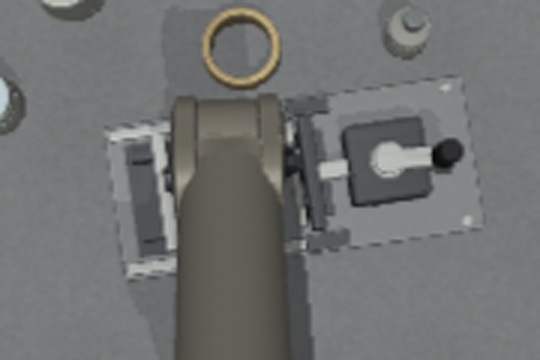

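View pics/c2side.png

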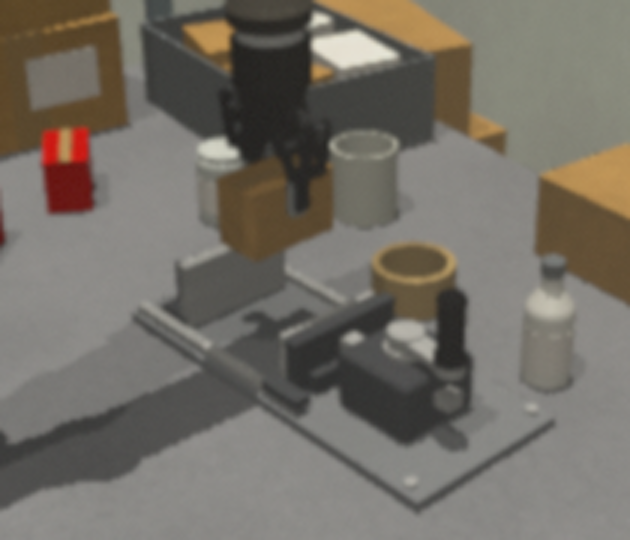

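Call:
move_arm(
  motion=[
    [0,[3,0,0],0],
    [0,[3,0,0],0],
    [0,[3,0,0],0],
    [0,[1,0,0],0],
    [0,[0.5,0,0],0],
    [0,[0,0,0],0],
    [0,[0,0,0],0],
  ],
)

```text
t: 9.6
ee_pos: [491.9, 18.1, 66.2]
ee_rot: [-0.055, 0.704, 0.055, 0.706]
contact_force: [-0.1, 0.3, -2.1]
width: 55.4
```

Call:
move_arm(
  motion=[
    [0,[0.3,0,0],0],
    [0,[0,0,0],0],
    [0,[0,0,0],0],
  ],
)

```text
t: 9.98
ee_pos: [491.2, 18.0, 62.3]
ee_rot: [-0.055, 0.705, 0.055, 0.705]
contact_force: [0.1, 0.5, -2.0]
width: 55.3
```

Call:
move_arm(
  motion=[
    [0,[0.15,0,0],0],
    [0,[0,0,0],0],
    [0,[0,0,0],0],
  ],
)

```text
t: 10.35
ee_pos: [491.3, 18.0, 61.5]
ee_rot: [-0.055, 0.705, 0.055, 0.705]
contact_force: [-3.6, 0.2, 9.1]
width: 55.4
```

Call:
move_arm(
  motion=[
    [0.83,[0,0,0],0],
    [0.83,[0,0,0],0],
    [0.83,[0,0,0],0],
    [0.83,[0,0,0],0],
  ],
)

```text
t: 10.85
ee_pos: [491.2, 18.0, 60.7]
ee_rot: [-0.055, 0.705, 0.055, 0.705]
contact_force: [-0.4, -0.3, 0.1]
width: 71.1
```

Call:
move_arm(
  motion=[
    [0.83,[-2,0,0],0],
    [0.83,[-4,0,0],0],
    [0.83,[-4,0,0],0],
    [0.83,[-4,0,0],0],
    [0.83,[-4,0,0],0],
    [0.83,[-1,0,0],0],
    [0.83,[0,0,0],0],
  ],
)

```text
t: 11.72
ee_pos: [491.3, 18.1, 250.9]
ee_rot: [-0.055, 0.705, 0.055, 0.705]
contact_force: [0.6, -0.2, -0.6]
width: 70.4
```

```bash
python3 - <<'E'
from h import *
plan([523,-215,250],[0,1])
g=grab('side','side3.png')
cv2.imwrite('pics/c3side.png',cv2.resize(g['frame'][120:300,220:430],None,fx=3,fy=3,interpolation=cv2.INTER_CUBIC)[:,:,::-1])
E
```

```text
tool axes cols [[0.001, -0.156, 0.988], [0.0, 0.988, 0.156], [-1.0, 0.0, 0.001]] pos [491.3  18.1 250.9] F [ 0.6 -0.2 -0.6] w 70.4 t 11.72
shift cm [  0.08 -23.52  -0.5 ]
turn deg 9.0 q7 1.642385894735627
```

View pics/c3side.png

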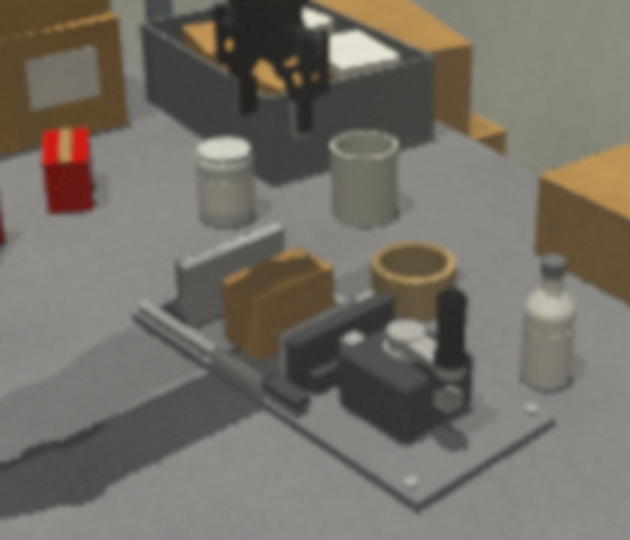

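The side view shows the carton upright in the bay, crop (278,300), clear of fence and jaw. Next comes the grip.

Call:
move_arm(
  motion=[
    [0.83,[0,-3.92,-0.08],0],
    [0.83,[0,-3.92,-0.08],0],
    [0.83,[0,-3.92,-0.08],0],
    [0.83,[0,-3.92,-0.08],0],
    [0.83,[0,-3.92,-0.08],0],
    [0.83,[0,-3.92,-0.1],0],
    [0.83,[0,0,0],0],
    [0.83,[0,0,0],0],
    [0.83,[0,0,0],0],
  ],
)

```text
t: 12.9
ee_pos: [522.7, -213.6, 250.0]
ee_rot: [-0.055, 0.705, 0.056, 0.704]
contact_force: [0.8, -0.3, 0.2]
width: 71.1
```

```bash
python3 - <<'E'
from h import *
plan([523,-215,127],[-.157,.987])
g=grab('side');f=grab('top','top4.png')
cv2.imwrite('pics/c4side.png',cv2.resize(g['frame'][120:300,220:430],None,fx=3,fy=3,interpolation=cv2.INTER_CUBIC)[:,:,::-1])
# carton & jaw & fence from top
P=pts(f);Z=P[...,2];I=f['frame'];hsv=cv2.cvtColor(I,cv2.COLOR_RGB2HSV)
th=np.radians(9.05);ex=np.array([np.cos(th),np.sin(th)]);ey=np.array([-np.sin(th),np.cos(th)]);A=np.array([519.3,-153.6])
reg=np.zeros(Z.shape,bool);reg[165:235,270:345]=1
def rep(n,m):
    q=(P[m][:,:2]-A)@np.stack([ex,ey],1);r=cv2.minAreaRect(q.astype(np.float32))
    print(n,m.sum(),np.round(r[0],1),np.round(r[1],1),round(r[2],1),'y rng',np.percentile(q[:,1],[1,99]),'z',np.median(P[m][:,2]))
rep('carton',reg&(Z>72)&(hsv[...,1]>90)&(hsv[...,0]<25))
rep('grey',reg&(Z>60)&(hsv[...,1]<60)&(P[...,1]>40))
rep('jaw',reg&(Z>60)&(Z<75)&(hsv[...,1]<60)&(P[...,1]<-20))
E
```

```text
tool axes cols [[-0.001, -0.157, 0.988], [0.001, 0.988, 0.157], [-1.0, 0.001, -0.001]] pos [ 522.7 -213.6  250. ] F [ 0.8 -0.3  0.2] w 71.1 t 12.9
shift cm [12.3  -0.15  0.02]
turn deg 0.0 q7 2.1746744387849746
carton 430 [-42.5 174.5] [178.8  55. ] 0.5 y rng [148.04309726 201.67822129] z 82.57055092916767
grey 219 [  0.  263.4] [ 42.6 128.6] 89.9 y rng [242.17840922 283.39712996] z 82.33481263211593
jaw 246 [ 1.5 90. ] [ 64.6 124.4] 70.8 y rng [ 71.47805085 106.15151498] z 67.51253137246113
```

View pics/c4side.png

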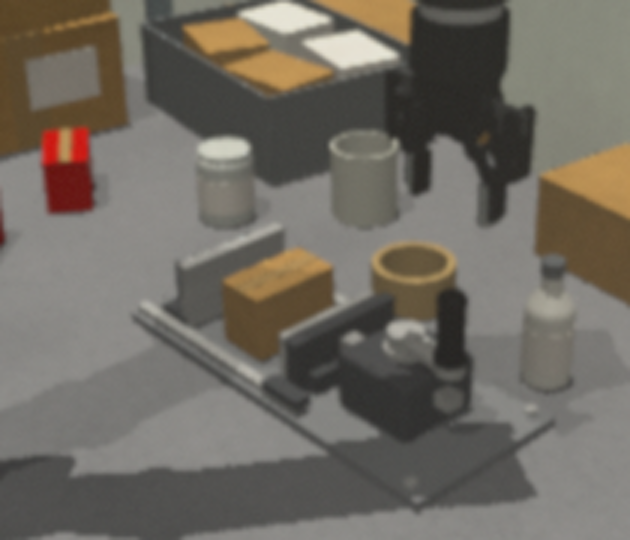

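View pics/top4.png

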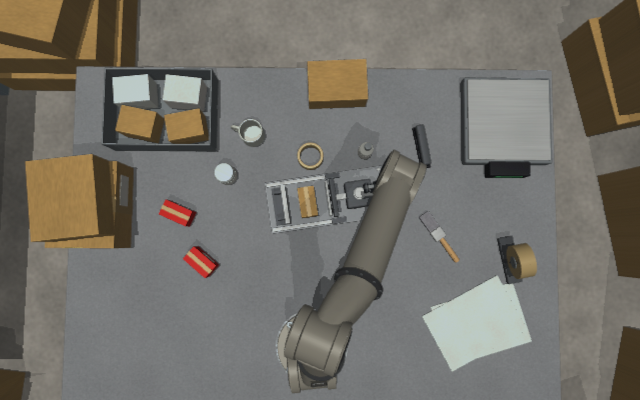

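The carton is square in the bay (own y 148–202). The fence face is at about 242 and the pad face at about 106, which leaves about 80 mm of travel, or roughly 10 rad. Now down onto the grip.

Call:
move_arm(
  motion=[
    [0.83,[3,-0.15,0],0],
    [0.83,[3,0,0],0],
    [0.83,[3,0,0],0],
    [0.83,[2.3,0,0],0],
    [0.83,[1,0,0],0],
    [0.83,[0,0,0],0],
    [0.83,[0,0,0],0],
  ],
)

```text
t: 13.88
ee_pos: [523.8, -216.8, 128.8]
ee_rot: [-0.055, 0.704, 0.055, 0.706]
contact_force: [0.0, 0.2, 0.2]
width: 70.7
```

Call:
move_arm(
  motion=[
    [0,[0,0,0],0],
    [0,[0,0,0],0],
    [0,[0,0,0],0],
    [0,[0,0,0],0],
    [0,[0,0,0],0],
    [0,[0,0,0],0],
    [0,[0,0,0],0],
  ],
)

```text
t: 14.75
ee_pos: [523.2, -216.0, 128.4]
ee_rot: [-0.055, 0.705, 0.056, 0.705]
contact_force: [-2.7, 2.2, 6.2]
width: 23.7
```

```bash
python3 - <<'E'
from h import *
plan([523,-215,127],[-.157,.987])
g=grab('side')
cv2.imwrite('pics/c5side.png',cv2.resize(g['frame'][120:300,220:430],None,fx=3,fy=3,interpolation=cv2.INTER_CUBIC)[:,:,::-1])
E
```

```text
tool axes cols [[0.0, -0.156, 0.988], [0.001, 0.988, 0.156], [-1.0, 0.001, 0.0]] pos [ 523.2 -216.   128.4] F [-2.7  2.2  6.2] w 23.7 t 14.75
shift cm [ 0.14  0.1  -0.01]
turn deg -0.1 q7 2.2640332480548135
```

View pics/c5side.png

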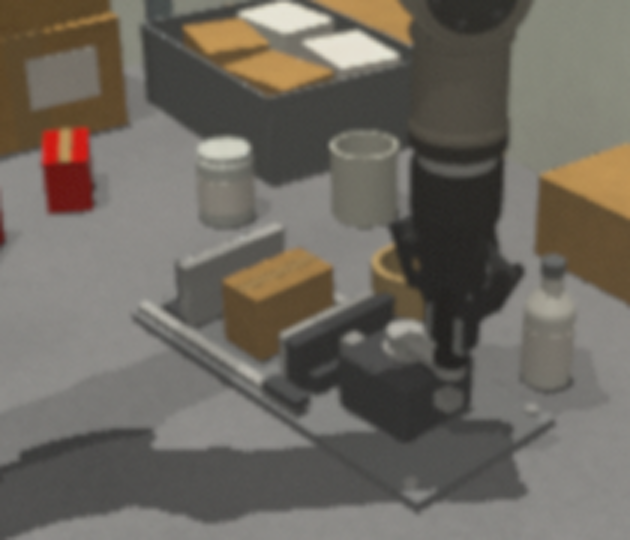

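```bash
cat >> h.py <<'E'
TY=np.array([-.157,.988]);TZ=np.array([.988,.157])
def arc(phi0,n,step,r=60.,off=(0,0)):
    """rows of tool y,z (cm), clockwise from world angle phi0 deg; cumulative rounding"""
    a=np.radians(phi0-step*np.arange(n+1));p=r*np.stack([np.cos(a),np.sin(a)],1)
    p[1:]+=np.array(off)
    q=np.stack([p@TY,p@TZ],1);q=(q-q[0])/10
    q=np.round(q,2);d=np.diff(q,axis=0)
    print([[0,[0,round(float(y),2),round(float(z),2)],0] for y,z in d])
E
python3 -c "
from h import *
arc(-86.4,9,10)"
```

```text
[[0, [0, 0.19, -1.03], 0], [0, [0, 0.36, -0.98], 0], [0, [0, 0.53, -0.9], 0], [0, [0, 0.68, -0.8], 0], [0, [0, 0.81, -0.66], 0], [0, [0, 0.91, -0.52], 0], [0, [0, 0.99, -0.35], 0], [0, [0, 1.03, -0.18], 0], [0, [0, 1.04, 0.01], 0]]
```

Call:
move_arm(
  motion=[
    [0,[0,0.19,-1.03],0],
    [0,[0,0.36,-0.98],0],
    [0,[0,0.53,-0.9],0],
    [0,[0,0.68,-0.8],0],
  ],
)

```text
t: 15.3
ee_pos: [486.3, -205.8, 128.6]
ee_rot: [-0.056, 0.703, 0.054, 0.707]
contact_force: [7.5, -2.2, -5.8]
width: 23.6
```

Call:
move_arm(
  motion=[
    [0,[0,0.81,-0.66],0],
    [0,[0,0.91,-0.52],0],
    [0,[0,0.99,-0.35],0],
    [0,[0,1.03,-0.18],0],
    [0,[0,1.04,0.01],0],
  ],
)

```text
t: 15.92
ee_pos: [460.2, -162.9, 128.5]
ee_rot: [-0.056, 0.704, 0.053, 0.706]
contact_force: [1.5, -6.9, -0.2]
width: 23.5
```

```bash
python3 - <<'E'
from h import *
plan([519.4-59.9,-156.1+3.8,128.4],[-.157,.987])
E
```

```text
tool axes cols [[0.003, -0.153, 0.988], [-0.004, 0.988, 0.153], [-1.0, -0.004, 0.003]] pos [ 460.2 -162.9  128.5] F [ 1.5 -6.9 -0.2] w 23.5 t 15.93
shift cm [0.01 1.06 0.09]
turn deg -0.2 q7 2.168593230126762
```

Radius checks at 59.7 and 59.6 mm, and the tangential force is about 7 N, as expected. I carry on.

```bash
python3 -c "
from h import *
arc(-176.4,20,10)
arc(-376.4,16,10)"
```

```text
[[0, [0, 1.03, 0.19], 0], [0, [0, 0.98, 0.36], 0], [0, [0, 0.9, 0.53], 0], [0, [0, 0.8, 0.68], 0], [0, [0, 0.66, 0.81], 0], [0, [0, 0.52, 0.91], 0], [0, [0, 0.35, 0.99], 0], [0, [0, 0.18, 1.03], 0], [0, [0, -0.01, 1.04], 0], [0, [0, -0.19, 1.03], 0], [0, [0, -0.37, 0.98], 0], [0, [0, -0.53, 0.91], 0], [0, [0, -0.68, 0.79], 0], [0, [0, -0.8, 0.67], 0], [0, [0, -0.91, 0.51], 0], [0, [0, -0.99, 0.35], 0], [0, [0, -1.03, 0.18], 0], [0, [0, -1.05, -0.01], 0], [0, [0, -1.02, -0.19], 0], [0, [0, -0.99, -0.36], 0]]
[[0, [0, -0.9, -0.53], 0], [0, [0, -0.8, -0.68], 0], [0, [0, -0.67, -0.8], 0], [0, [0, -0.51, -0.91], 0], [0, [0, -0.35, -0.99], 0], [0, [0, -0.18, -1.03], 0], [0, [0, 0.01, -1.05], 0], [0, [0, 0.19, -1.03], 0], [0, [0, 0.37, -0.98], 0], [0, [0, 0.53, -0.9], 0], [0, [0, 0.67, -0.8], 0], [0, [0, 0.81, -0.66], 0], [0, [0, 0.91, -0.52], 0], [0, [0, 0.99, -0.35], 0], [0, [0, 1.03, -0.17], 0], [0, [0, 1.05, 0.0], 0]]
```

Call:
move_arm(
  motion=[
    [0,[0,1.03,0.19],0],
    [0,[0,0.98,0.36],0],
    [0,[0,0.9,0.53],0],
    [0,[0,0.8,0.68],0],
    [0,[0,0.66,0.81],0],
    [0,[0,0.52,0.91],0],
    [0,[0,0.35,0.99],0],
    [0,[0,0.18,1.03],0],
    [0,[0,-0.01,1.04],0],
  ],
)

```text
t: 17.05
ee_pos: [514.2, -96.3, 128.4]
ee_rot: [-0.055, 0.706, 0.056, 0.704]
contact_force: [-7.7, 1.8, 13.2]
width: 24.0
```

Call:
move_arm(
  motion=[
    [0,[0,-0.19,1.03],0],
    [0,[0,-0.37,0.98],0],
    [0,[0,-0.53,0.91],0],
    [0,[0,-0.68,0.79],0],
    [0,[0,-0.8,0.67],0],
    [0,[0,-0.91,0.51],0],
    [0,[0,-0.99,0.35],0],
    [0,[0,-1.03,0.18],0],
    [0,[0,-1.05,-0.01],0],
    [0,[0,-1.02,-0.19],0],
    [0,[0,-0.99,-0.36],0],
  ],
)

```text
t: 18.42
ee_pos: [578.1, -170.9, 128.4]
ee_rot: [-0.055, 0.704, 0.057, 0.705]
contact_force: [-0.7, 7.9, 6.9]
width: 23.7
```

```bash
cat >> h.py <<'E'
def ang():
    s=bot.state();d=s['ee_pos'][:2]-np.array([519.4,-156.1]);r=np.hypot(*d);a=np.degrees(np.arctan2(d[1],d[0]))
    F=s['contact_force'];u=d/r;t=np.array([u[1],-u[0]])
    print('t',round(s['t'],2),'ang',round(a,1),'turned mod360',round((-86.4-a)%360,1),'r',round(r,1),'z',round(s['ee_pos'][2],1),'Ftan(resist)',round(-F[:2]@t,1),'Frad',round(F[:2]@u,1),'Fz',round(F[2],1),'w',round(s['width'],1))
E
python3 - <<'E'
from h import *
ang()
E
```

```text
t 18.43 ang -14.2 turned mod360 287.8 r 60.5 z 128.4 Ftan(resist) 7.5 Frad -2.6 Fz 6.9 w 23.7
```

Call:
move_arm(
  motion=[
    [0,[0,-0.9,-0.53],0],
    [0,[0,-0.8,-0.68],0],
    [0,[0,-0.67,-0.8],0],
    [0,[0,-0.51,-0.91],0],
    [0,[0,-0.35,-0.99],0],
    [0,[0,-0.18,-1.03],0],
    [0,[0,0.01,-1.05],0],
    [0,[0,0.19,-1.03],0],
    [0,[0,0.37,-0.98],0],
    [0,[0,0.53,-0.9],0],
    [0,[0,0.67,-0.8],0],
    [0,[0,0.81,-0.66],0],
    [0,[0,0.91,-0.52],0],
    [0,[0,0.99,-0.35],0],
    [0,[0,1.03,-0.17],0],
    [0,[0,1.05,0.0],0],
  ],
)

```text
t: 20.42
ee_pos: [460.2, -162.9, 128.5]
ee_rot: [-0.056, 0.704, 0.053, 0.706]
contact_force: [1.2, -7.9, -1.1]
width: 23.7
```

```bash
python3 - <<'E'
from h import *
ang()
g=grab('side');f=grab('top')
cv2.imwrite('pics/c6side.png',cv2.resize(g['frame'][120:300,220:430],None,fx=3,fy=3,interpolation=cv2.INTER_CUBIC)[:,:,::-1])
cv2.imwrite('pics/c6top.png',cv2.resize(f['frame'][150:250,250:410],None,fx=4,fy=4,interpolation=cv2.INTER_CUBIC)[:,:,::-1])
ang()
arc(-536.4,20,6)
E
```

```text
t 20.43 ang -173.4 turned mod360 87.0 r 59.6 z 128.5 Ftan(resist) 7.9 Frad -0.3 Fz -1.1 w 23.7
t 20.52 ang -175.1 turned mod360 88.7 r 59.6 z 128.5 Ftan(resist) 2.0 Frad 0.4 Fz 3.5 w 23.8
[[0, [0, 0.62, 0.09], 0], [0, [0, 0.61, 0.16], 0], [0, [0, 0.59, 0.22], 0], [0, [0, 0.56, 0.28], 0], [0, [0, 0.53, 0.33], 0], [0, [0, 0.49, 0.4], 0], [0, [0, 0.45, 0.43], 0], [0, [0, 0.4, 0.49], 0], [0, [0, 0.35, 0.52], 0], [0, [0, 0.29, 0.56], 0], [0, [0, 0.23, 0.58], 0], [0, [0, 0.17, 0.61], 0], [0, [0, 0.11, 0.62], 0], [0, [0, 0.03, 0.63], 0], [0, [0, -0.02, 0.62], 0], [0, [0, -0.09, 0.62], 0], [0, [0, -0.16, 0.61], 0], [0, [0, -0.22, 0.59], 0], [0, [0, -0.28, 0.56], 0], [0, [0, -0.34, 0.54], 0]]
```

View pics/c6side.png

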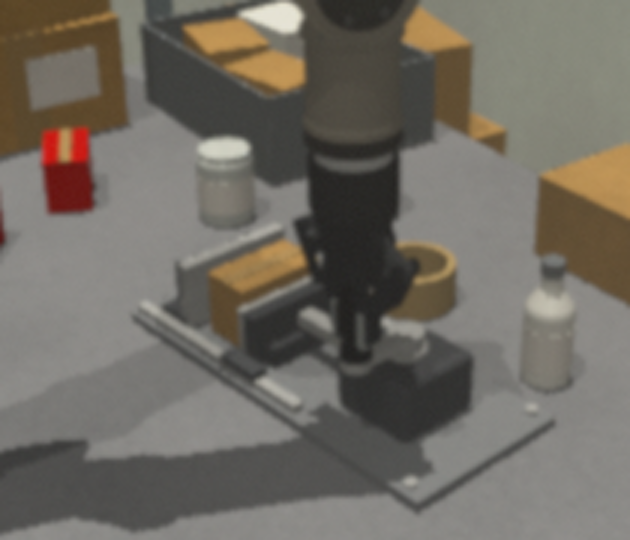

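View pics/c6top.png

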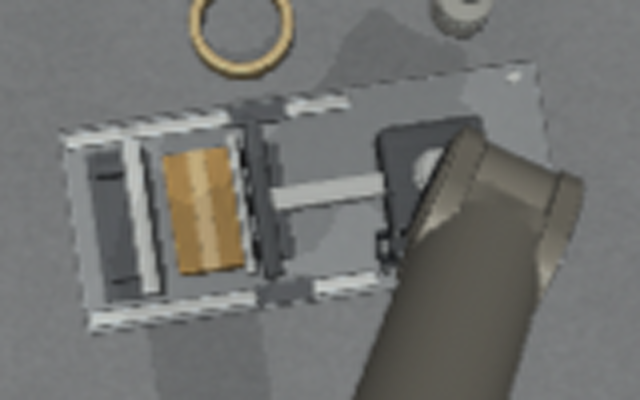

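The jaw is pushing the carton squarely. The remaining gap to the fence is at top crop (158,215). I measure it now.

```bash
python3 - <<'E'
from h import *
f=grab('top');P=pts(f);Z=P[...,2];hsv=cv2.cvtColor(f['frame'],cv2.COLOR_RGB2HSV)
th=np.radians(9.05);ex=np.array([np.cos(th),np.sin(th)]);ey=np.array([-np.sin(th),np.cos(th)]);A=np.array([519.3,-153.6])
Q=(P[...,:2]-A)@np.stack([ex,ey],1)
b=(np.abs(Q[...,0])<45)&(Q[...,1]>80)&(Q[...,1]<275)
c=b&(Z>74)&(hsv[...,1]>90);fe=b&(Z>78)&(hsv[...,1]<60)&(Q[...,1]>225);j=b&(Z>58)&(Z<75)&(hsv[...,1]<60)&(Q[...,1]<200)
for n,m in(('carton',c),('fence',fe),('jaw',j)):
    print(n,m.sum(),np.round(np.percentile(Q[m][:,1],[1,50,99]),1))
r=cv2.minAreaRect(Q[c].astype(np.float32));print(r)
ang()
E
```

```text
carton 375 [171.5 197.6 224.4]
fence 112 [242.2 249.3 256.8]
jaw 185 [ 90.6 149.6 168.4]
((-0.2192230224609375, 197.79844665527344), (53.817115783691406, 89.51795196533203), 89.54600524902344)
t 20.57 ang -175.1 turned mod360 88.7 r 59.5 z 128.4 Ftan(resist) 1.9 Frad 0.6 Fz 5.0 w 23.6
```

Call:
move_arm(
  motion=[
    [0,[0,0.62,0.09],0],
    [0,[0,0.61,0.16],0],
    [0,[0,0.59,0.22],0],
    [0,[0,0.56,0.28],0],
    [0,[0,0.53,0.33],0],
    [0,[0,0.49,0.4],0],
    [0,[0,0.45,0.43],0],
    [0,[0,0.4,0.49],0],
    [0,[0,0.35,0.52],0],
    [0,[0,0.29,0.56],0],
    [0,[0,0.23,0.58],0],
    [0,[0,0.17,0.61],0],
    [0,[0,0.11,0.62],0],
    [0,[0,0.03,0.63],0],
  ],
)

```text
t: 22.32
ee_pos: [507.9, -97.2, 128.3]
ee_rot: [-0.054, 0.706, 0.056, 0.704]
contact_force: [-8.1, 1.1, 16.5]
width: 23.9
```

```bash
python3 - <<'E'
from h import *
ang()
arc(-620.4,20,3)
E
```

```text
t 22.32 ang 101.0 turned mod360 172.6 r 60.0 z 128.3 Ftan(resist) 7.7 Frad 2.6 Fz 16.5 w 23.9
[[0, [0, -0.01, 0.31], 0], [0, [0, -0.02, 0.32], 0], [0, [0, -0.03, 0.31], 0], [0, [0, -0.06, 0.31], 0], [0, [0, -0.07, 0.31], 0], [0, [0, -0.09, 0.3], 0], [0, [0, -0.1, 0.29], 0], [0, [0, -0.11, 0.3], 0], [0, [0, -0.14, 0.28], 0], [0, [0, -0.14, 0.28], 0], [0, [0, -0.17, 0.27], 0], [0, [0, -0.17, 0.26], 0], [0, [0, -0.19, 0.25], 0], [0, [0, -0.2, 0.24], 0], [0, [0, -0.22, 0.23], 0], [0, [0, -0.22, 0.22], 0], [0, [0, -0.24, 0.21], 0], [0, [0, -0.25, 0.19], 0], [0, [0, -0.25, 0.18], 0], [0, [0, -0.27, 0.17], 0]]
```

Call:
move_arm(
  motion=[
    [0,[0,-0.01,0.31],0],
    [0,[0,-0.02,0.32],0],
    [0,[0,-0.03,0.31],0],
    [0,[0,-0.06,0.31],0],
    [0,[0,-0.07,0.31],0],
    [0,[0,-0.09,0.3],0],
  ],
)

```text
t: 23.08
ee_pos: [527.0, -96.4, 128.3]
ee_rot: [-0.054, 0.706, 0.056, 0.704]
contact_force: [-7.1, 4.1, 14.7]
width: 23.8
```

```bash
python3 -c "
from h import *
ang()"
```

```text
t 23.07 ang 82.7 turned mod360 190.9 r 60.2 z 128.3 Ftan(resist) 7.6 Frad 3.2 Fz 14.7 w 23.8
```

Call:
move_arm(
  motion=[
    [0,[0,-0.1,0.29],0],
    [0,[0,-0.11,0.3],0],
    [0,[0,-0.14,0.28],0],
  ],
)

```text
t: 23.45
ee_pos: [536.3, -98.3, 128.3]
ee_rot: [-0.054, 0.706, 0.056, 0.704]
contact_force: [-6.8, 3.5, 14.7]
width: 23.5
```

```bash
python3 -c "
from h import *
ang()"
```

```text
t 23.45 ang 73.7 turned mod360 199.9 r 60.3 z 128.3 Ftan(resist) 7.5 Frad 1.4 Fz 14.7 w 23.5
```

Call:
move_arm(
  motion=[
    [0,[0,-0.14,0.28],0],
    [0,[0,-0.17,0.27],0],
  ],
)

```text
t: 23.7
ee_pos: [542.3, -100.3, 128.3]
ee_rot: [-0.054, 0.706, 0.057, 0.704]
contact_force: [-6.8, 4.3, 14.5]
width: 23.6
```

```bash
python3 -c "
from h import *
ang()"
```

```text
t 23.7 ang 67.7 turned mod360 205.9 r 60.3 z 128.3 Ftan(resist) 7.9 Frad 1.4 Fz 14.5 w 23.6
```

Call:
move_arm(
  motion=[
    [0,[0,-0.17,0.26],0],
    [0,[0,-0.19,0.25],0],
  ],
)

```text
t: 23.95
ee_pos: [548.0, -103.0, 128.3]
ee_rot: [-0.054, 0.706, 0.057, 0.704]
contact_force: [-6.7, 4.0, 14.1]
width: 23.9
```

```bash
python3 -c "
from h import *
ang()"
```

```text
t 23.95 ang 61.7 turned mod360 211.9 r 60.4 z 128.3 Ftan(resist) 7.8 Frad 0.3 Fz 14.1 w 23.9
```

Call:
move_arm(
  motion=[
    [0,[0,-0.2,0.24],0],
    [0,[0,-0.22,0.23],0],
  ],
)

```text
t: 24.2
ee_pos: [553.2, -106.1, 128.3]
ee_rot: [-0.054, 0.706, 0.057, 0.704]
contact_force: [-6.1, 5.4, 13.7]
width: 23.3
```

```bash
python3 -c "
from h import *
ang()"
```

```text
t 24.2 ang 55.9 turned mod360 217.7 r 60.4 z 128.3 Ftan(resist) 8.1 Frad 1.1 Fz 13.7 w 23.3
```

Call:
move_arm(
  motion=[
    [0,[0,-0.22,0.22],0],
    [0,[0,-0.24,0.21],0],
  ],
)

```text
t: 24.45
ee_pos: [558.0, -109.6, 128.3]
ee_rot: [-0.054, 0.706, 0.057, 0.704]
contact_force: [-7.9, 5.2, 15.6]
width: 23.7
```

```bash
python3 -c "
from h import *
ang()"
```

```text
t 24.45 ang 50.3 turned mod360 223.3 r 60.5 z 128.3 Ftan(resist) 9.4 Frad -1.0 Fz 15.6 w 23.7
```

Call:
move_arm(
  motion=[
    [0,[0,-0.25,0.19],0],
    [0,[0,-0.25,0.18],0],
  ],
)

```text
t: 24.7
ee_pos: [562.3, -113.5, 128.3]
ee_rot: [-0.054, 0.706, 0.057, 0.704]
contact_force: [-8.5, 6.2, 15.6]
width: 23.6
```

```bash
python3 -c "
from h import *
ang()
arc(-677.4,12,3)"
```

```text
t 24.7 ang 44.8 turned mod360 228.8 r 60.5 z 128.3 Ftan(resist) 10.4 Frad -1.6 Fz 15.6 w 23.6
[[0, [0, -0.27, 0.17], 0], [0, [0, -0.27, 0.15], 0], [0, [0, -0.28, 0.14], 0], [0, [0, -0.29, 0.12], 0], [0, [0, -0.3, 0.11], 0], [0, [0, -0.3, 0.09], 0], [0, [0, -0.3, 0.08], 0], [0, [0, -0.31, 0.06], 0], [0, [0, -0.31, 0.04], 0], [0, [0, -0.32, 0.03], 0], [0, [0, -0.31, 0.01], 0], [0, [0, -0.31, 0.0], 0]]
```

Call:
move_arm(
  motion=[
    [0,[0,-0.27,0.17],0],
    [0,[0,-0.27,0.15],0],
  ],
)

```text
t: 24.95
ee_pos: [566.2, -117.8, 128.3]
ee_rot: [-0.054, 0.706, 0.058, 0.704]
contact_force: [-8.6, 9.3, 16.5]
width: 23.9
```

```bash
python3 -c "
from h import *
ang()"
```

```text
t 24.95 ang 39.3 turned mod360 234.3 r 60.5 z 128.3 Ftan(resist) 12.6 Frad -0.8 Fz 16.5 w 23.9
```

Call:
move_arm(
  motion=[
    [0,[0,0,0],0],
    [0,[0,0,0],0],
    [0,[0,0,0],0],
  ],
)

```text
t: 25.32
ee_pos: [566.5, -118.1, 128.3]
ee_rot: [-0.054, 0.706, 0.058, 0.704]
contact_force: [-7.0, 7.8, 14.2]
width: 23.8
```

```bash
python3 - <<'E'
from h import *
ang()
f=grab('top');P=pts(f);Z=P[...,2];hsv=cv2.cvtColor(f['frame'],cv2.COLOR_RGB2HSV)
cv2.imwrite('pics/c7top.png',cv2.resize(f['frame'][150:250,250:410],None,fx=4,fy=4,interpolation=cv2.INTER_CUBIC)[:,:,::-1])
th=np.radians(9.05);ex=np.array([np.cos(th),np.sin(th)]);ey=np.array([-np.sin(th),np.cos(th)]);A=np.array([519.3,-153.6])
Q=(P[...,:2]-A)@np.stack([ex,ey],1)
c=(np.abs(Q[...,0])<60)&(Q[...,1]>80)&(Q[...,1]<275)&(Z>74)&(hsv[...,1]>90)
print(cv2.minAreaRect(Q[c].astype(np.float32)),np.median(Z[c]))
E
```

```text
t 25.32 ang 38.9 turned mod360 234.7 r 60.5 z 128.3 Ftan(resist) 10.5 Frad -0.6 Fz 14.2 w 23.8
((-2.135650634765625, 215.76138305664062), (54.21384048461914, 98.81452178955078), 89.99473571777344) 82.89185093938772
```

View pics/c7top.png

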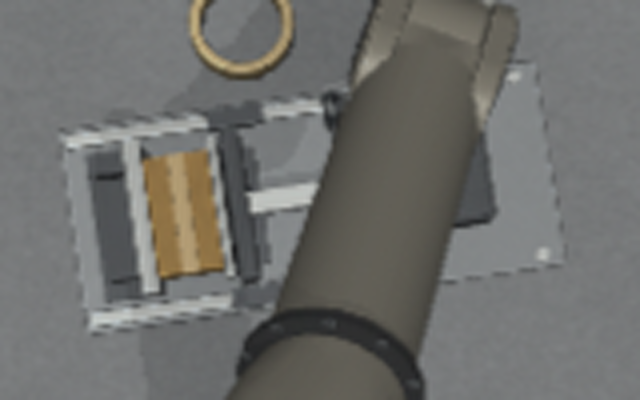

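The carton sits flush and square between pad and fence, at top crop (183,213), with the crank clearly stiffer (12.6 N moving, 10.5 N standing). Letting go.

Call:
move_arm(
  motion=[
    [0.7,[0,0,0],0],
    [0.7,[0,0,0],0],
    [0.7,[0,0,0],0],
    [0.7,[0,0,0],0],
    [0.7,[0,0,0],0],
  ],
)

```text
t: 26.0
ee_pos: [567.6, -121.1, 127.7]
ee_rot: [-0.055, 0.705, 0.055, 0.705]
contact_force: [-0.4, 0.6, 0.6]
width: 60.1
```

Call:
move_arm(
  motion=[
    [0.7,[-1.5,0,0],0],
    [0.7,[-3,0,0],0],
    [0.7,[-4,0,0],0],
    [0.7,[-4,0,0],0],
    [0.7,[-3,0,0],0],
    [0.7,[0,0,0],0],
    [0.7,[0,0,0],0],
    [0.7,[0,0,0],0],
    [0.7,[0,0,0],0],
  ],
)

```text
t: 27.12
ee_pos: [567.2, -120.9, 281.9]
ee_rot: [-0.055, 0.706, 0.055, 0.704]
contact_force: [-0.7, -0.0, 0.1]
width: 59.8
```

```bash
python3 - <<'E'
from h import *
ang()
f=grab('top','top8.png');P=pts(f);Z=P[...,2];hsv=cv2.cvtColor(f['frame'],cv2.COLOR_RGB2HSV)
th=np.radians(9.05);ex=np.array([np.cos(th),np.sin(th)]);ey=np.array([-np.sin(th),np.cos(th)]);A=np.array([519.3,-153.6])
Q=(P[...,:2]-A)@np.stack([ex,ey],1)
c=(np.abs(Q[...,0])<60)&(Q[...,1]>80)&(Q[...,1]<275)&(Z>74)&(hsv[...,1]>90)
print(cv2.minAreaRect(Q[c].astype(np.float32)),np.median(Z[c]))
g=grab('side')
cv2.imwrite('pics/c8side.png',cv2.resize(g['frame'][120:300,220:430],None,fx=3,fy=3,interpolation=cv2.INTER_CUBIC)[:,:,::-1])
E
```

```text
t 27.12 ang 36.3 turned mod360 237.3 r 59.4 z 281.9 Ftan(resist) 0.4 Frad -0.5 Fz 0.1 w 59.8
((-2.4140701293945312, 215.5839385986328), (54.26005172729492, 98.57733917236328), 89.69798278808594) 82.29403557871797
```

View pics/c8side.png

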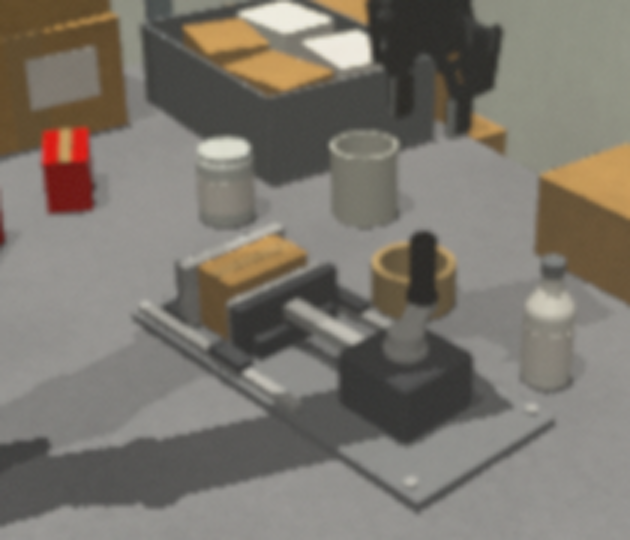

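View pics/top8.png

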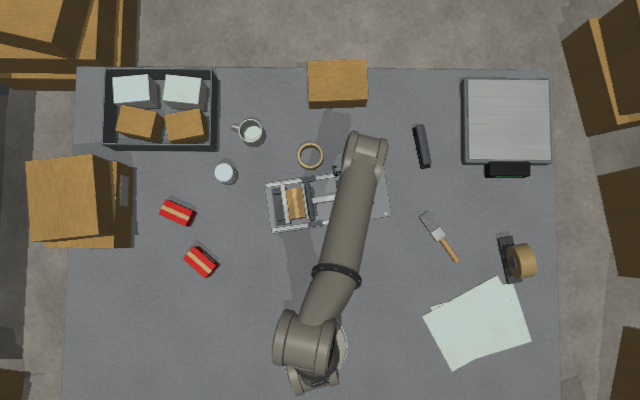

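The carton is upright and clamped at side crop (252,285), the gripper is clear, and the tin, mug, roll, glue, stapler and brush are where they were.

```bash
python3 -c "
from h import *
print(workorder.close_job())"
```

```text
the job is handed in; nothing more can be done
None
```

The carton is clamped upright and square between the jaw and the fence, and I handed the job in at about 27 s of the 70 s allowed. No verdict is reported.

**What I did:** I gripped the carton across its 56 mm width, stood it in the bay and let go. I then turned the crank about 595° (1.65 turns) clockwise by its grip, without letting go on the way. I stopped once the crank was clearly stiffer, let go and lifted clear.

**Clamping force:** The force along the crank's circle rose from about 7.6 N with the jaw free to 12.6 N moving, and 10.5 N standing. That suggests roughly 27–35 N on the carton. This is an estimate: jaw force can't be read directly, and the force and angle readings differ by a few newtons.

**Last checks:**
- **Carton:** it was about 2 mm off the middle and square to within about 0.3°. Its top was at 82 mm, as it should be standing on the plate. It did not move when I let go of the grip.
- **Robot and bench:** the measured force on the gripper was near zero. In the pictures, the other things on the bench looked unmoved.

No check failed. One small disagreement: I first took the crank axis from the gear housing in the camera image. It came out about 2.5 mm off the centre implied by the gripped handle, so I used the handle's centre, and the measured radius stayed at 59.5–60.5 mm.

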